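# Crisscross tightening of a dust filter cover

### The arm

A 7-joint arm with a two-finger parallel gripper is mounted at the origin on the work surface. World frame = base frame: x ahead of the robot, y to its left, z up, the work surface at z = 0. Lengths are in mm, angles in rad, forces in N, time in s.
With the tool pointing down it reaches from about 400 to 875 mm from the base axis. Payload 4.4 kg.
Tool frame: the origin (TCP) lies where the fingers leave the gripper's body, on its centre line; the fingertips stand 73 mm ahead of it and the grasp point (between the pads) lies 54 mm ahead of it; z points along the fingers, y is the line along which they close (so a half turn about z gives the same grasp; the last joint's range is limited). The gripper opens to 85 mm and grips with 20 to 120 N. Pads are 22 mm wide; open, the fingers measure 114 mm over their backs; the gripper's body (76 mm by 85 mm) begins 54 mm behind the grasp point. The pads swing forward as they close: fully open they stand 13 mm farther back than shut.
Start: joints at [1.128, 0.628, 0.038, 1.517, -0.027, 0.996, -0.02], TCP at [239.191, -604.404, 303.913] pointing down, gripper open.
Joint ranges: [-3.06, 3.06], [-0.37, 2.12], [-1.25, 1.32], [0.18, 2.47], [-1.1, 4.24], [0.23, 1.98], [-2.94, 2.94]. Speed limits (rad/s): [2.57, 2.57, 3.14, 3.14, 3.14, 3.14, 3.14].

### API

Orientations are given as [roll, pitch, yaw] about the fixed x, y, z axes, in that order (R = Rz(yaw) Ry(pitch) Rx(roll)).
In Python, from cell import ctrl gives the robot as it stands.
- The arm moves only by the tool send_rows, never from a script. Its argument "rows" is a list that holds one entry, the list of rows, each a list of 6 numbers: the shift along the tool's x, y, z in cm, then the turn, a rotation vector about the tool's x, y, z in rad. In form: [[[tx, ty, tz, wx, wy, wz], ...]]. A call has 1 to 10 rows; each row is the pose to reach, as a shift and turn from the pose commanded when the call began, along the tool's axes at that moment; what a row does not reach only later rows make up. A row lasts 1/10 s, in which the tool goes at most 50 mm and 8.59 degrees, less where a joint would pass 70% of its speed; a pose out of reach is approached as far as the arm can. A call with a gripper value outside its range is refused whole. "grip" is the closure in counts, from 0 (fully open) to 255 (shut), set as the call begins (left out, the last holds). The fingers move at their own pace and stop on an object; the grip force is fixed at half the most. Time passes only in rows, so rows that repeat a pose let the fingers close. It gives the time, the measured TCP pose, the force, the opening and the grip force at its end, in the units of the state.
- ctrl.read_state(): the state, without advancing time (a new reading comes with each control period).
- ctrl.get_image(name): name is "scene" or "top" or "wrist"; returns a dict with "pixels" (480x640x3 uint8, red, green, blue), "fx", "fy", "cx", "cy" (pixels), "extrinsics" (4x4, takes a point from camera to world coordinates); the wrist camera has in their place "mount" (4x4, takes a point from camera to tool coordinates, whose origin is the TCP and whose axes are the flange's). Camera axes: x right, y up, looking along -z (the intrinsics and any distortion apply to the point x, -y, -z); pixel columns grow to the right and rows downward; lengths in mm; the calibration is good to about 2 mm. A picture is of the moment at which its call begins: read the wrist's pose just before it. There is no depth.
- ctrl.finish_job(): hands the job in; it is judged then, once.
The state is a dict: "clock": time; "qpos": joint angles; "qd": joint speeds; "tau": joint torques, N m; "eef_pos": TCP position; "tool_rot": TCP orientation; "force": force on the tool from outside, world axes, zero at the start; "torque": the same for the moment, N m; "width": finger opening in mm; "gripper_force": force on a finger pad.
Only numpy, scipy, OpenCV 4.12 (cv2) and the standard library are available. Lean on these libraries where they do the work, as an engineer would, in place of code of your own. Each camera call takes 0.05 s, during which the arm holds its last target. There are 200 camera calls.

### The job

Tighten the cover of the blue dust filter box evenly: give each of its four wing screws its last part-turn clockwise, all the way until its yellow nose points at the yellow dot in the middle of the cover. Work crisscross, one screw at a time: begin with any screw, then do the one diagonally opposite, and only then the remaining two.

Things in the scene. Friction and masses are not known exactly. Their poses are not given: they have to be found in the camera images.
- screw_1: Black wing screw, one of four alike on the square cover of the blue box: collar 32 mm across, 7 mm high; on it an upright bar 48 mm long, 14 mm thick, reaching 7 to 40 mm above the origin, one end yellow (nose). Origin: on its axis, centre of its underside, on the cover. x: along the bar to the nose; z: up. Screws are numbered clockwise from above: 1 opposite 3, 2 opposite 4.
- screw_2: Wing screw, same shape and axes as screw_1, next to it clockwise. The four stand at the corners of a 120 mm square, 170 mm between opposites; the cover's yellow dot is in the middle. The flat cover is 175 mm square, its top 70 mm above the bench, on a box fixed to the bench and turned up to 30 degrees.
- screw_3: Wing screw, same shape and axes as screw_1, diagonally opposite it. All four turn in place about z, do not sink, are stiff (0.08 N m) and stay where left. Loose: nose 60 to 80 degrees counterclockwise, from above, of the direction to the dot. Clockwise turning brings the nose to the dot, where a hard stop ends the turn.
- screw_4: Wing screw, same shape and axes as screw_1, diagonally opposite screw_2. All four start loose. One spare wing screw just like these stands loose on the bench beside the box and plays no part.

How it is judged:
By the outcome, as a careful person would: the job done as asked, in the order asked, and still so for the second after the job is handed in, with the robot touching nothing.
It also fails if it takes over 61 s, if anything falls off the work surface, if the arm or the gripper's body presses on something with over 40 N, if the wrist force passes 120 N, or if a joint passes its speed limit or range.

## Working session

There is one attempt and no reset: what is moved stays moved. The work goes in short steps, Python scripts to look and compute and a tool call to move; the robot and the scene stay as the last step left them, time stands still between calls to the robot, and variables do not carry over. Pictures are saved under pics/ and viewed, at most 10 in all, crops included, and the job is handed in when it is done.

Besides the shell and the picture viewer there is one more tool, called after "Request:" as a command line: name --argument value ..., lists and objects as JSON in quotes. send_rows: Moves the arm, as the interface text tells. Its arguments: {"type":"object","properties":{"rows":{"type":"array","items":{"type":"array","items":{"type":"array","items":{"type":"number"}}}},"grip":{"type":"number"}},"required":["rows"]}

```bash
ls; mkdir -p pics; python3 - <<'E'
from cell import ctrl
import cv2,numpy as np
s=ctrl.read_state();print(s)
for n in ("top","scene"):
    i=ctrl.get_image(n);cv2.imwrite(f"pics/{n}0.png",i["pixels"][:,:,::-1])
    np.savez(f"{n}0.npz",**i)
    print(n,i["fx"],i["fy"],i["cx"],i["cy"],np.round(i["extrinsics"],3).tolist(),[k for k in i])
E
```

```text
pics
{'clock': 0.0, 'qpos': array([ 1.12822094,  0.6293594 ,  0.03843106,  1.518406  , -0.02699491,
        0.99625805, -0.02000898]), 'qd': array([ 0.0016001 , -0.00060698, -0.00014169, -0.0008179 ,  0.00080765,
        0.00020473,  0.00154435]), 'tau': array([-1.27973203e-04, -5.63400185e+01,  1.22620337e+00, -1.93444705e+01,
        1.09583544e-02,  1.05129916e-02,  5.02140153e-06]), 'eef_pos': array([ 239.00073315, -603.9331497 ,  302.96798428]), 'tool_rot': array([-3.13967974e+00,  2.44220080e-05,  3.76777143e-01]), 'force': array([ 0.83514423, -0.41185413,  0.36459843]), 'torque': array([-0.01267247,  0.02209488,  0.00287961]), 'gripper_force': 0.0, 'width': 85.19799760347458}
top 489.1826859119081 489.1826859119081 322.8404945408209 234.97093103107366 [[0.013, 0.982, -0.19, 443.493], [-0.999, 0.004, -0.049, 17.548], [-0.047, 0.19, 0.981, 746.456], [0.0, 0.0, 0.0, 1.0]] ['pixels', 'fx', 'fy', 'cx', 'cy', 'extrinsics']
scene 510.29364277337464 510.29364277337464 327.0057354496402 234.39578754530146 [[-0.683, -0.513, 0.52, 915.517], [0.73, -0.457, 0.508, 375.446], [-0.023, 0.727, 0.687, 559.672], [0.0, 0.0, 0.0, 1.0]] ['pixels', 'fx', 'fy', 'cx', 'cy', 'extrinsics']
```

View pics/top0.png

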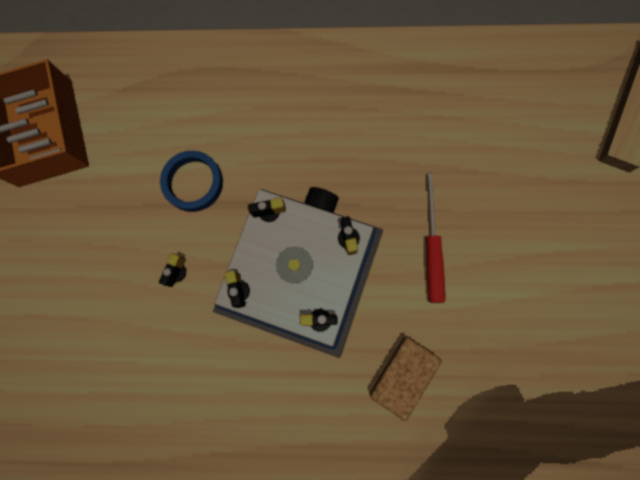

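View pics/scene0.png

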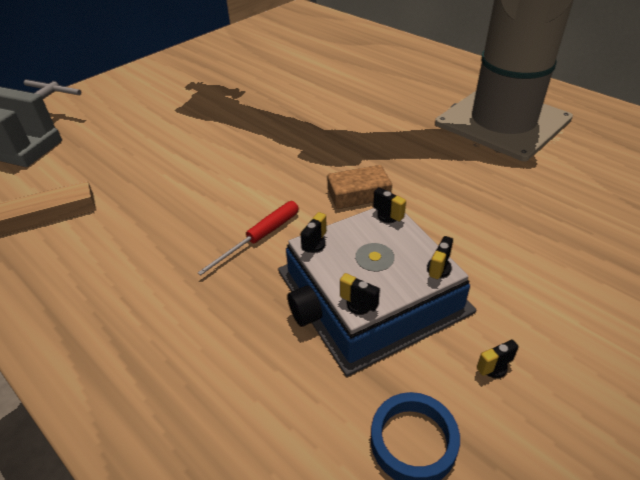

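Top view: box cover with dot at (294,265), wing screws near (266,207), (348,236), (236,290) and (320,320), spare at (173,270). In the scene view the dot is at (375,256). The screws are at about (390,205), (315,234), (360,293) and (441,258), the spare at (497,359).

```bash
cat > h.py <<'E'
import numpy as np,cv2
def ray(i,uv):
    E=np.array(i["extrinsics"]); d=np.array([(uv[0]-i["cx"])/i["fx"],-(uv[1]-i["cy"])/i["fy"],-1.])
    d=E[:3,:3]@d; return E[:3,3],d/np.linalg.norm(d)
def tri(r1,r2):
    (a,u),(b,v)=r1,r2
    t=np.linalg.lstsq(np.c_[u,-v],b-a,rcond=None)[0]; p,q=a+t[0]*u,b+t[1]*v
    return (p+q)/2,np.linalg.norm(p-q)
def onz(r,z): return r[0]+r[1]*(z-r[0][2])/r[1][2]
def yellow(px):
    h=cv2.cvtColor(px,cv2.COLOR_RGB2HSV); return cv2.inRange(h,(22,150,80),(34,255,255))
def blobs(m,lo=15,hi=1e5):
    n,l,s,c=cv2.connectedComponentsWithStats(m); return [(c[k],s[k,4]) for k in range(1,n) if lo<=s[k,4]<=hi]
E
python3 - <<'E'
import numpy as np,cv2
from h import *
for n,near in (("top",[(266,207),(348,232),(320,320),(236,290),(173,270)]),("scene",[(360,290),(315,234),(390,203),(442,255),(499,355)])):
    i=np.load(f"{n}0.npz");px=i["pixels"]
    print(n,[(np.round(c,1).tolist(),int(a)) for c,a in blobs(yellow(px))])
    h=cv2.cvtColor(px,cv2.COLOR_RGB2HSV)
    m=cv2.inRange(h,(0,0,90),(179,60,255))
    print([(np.round(c,1).tolist(),int(a)) for c,a in blobs(m,8,200)])
    ims=[cv2.resize(px[y-26:y+26,x-26:x+26],(260,260),interpolation=cv2.INTER_CUBIC) for x,y in near]
    ims.append(ims[0]*0); cv2.imwrite(f"pics/{n}c.png",np.vstack([np.hstack(ims[:3]),np.hstack(ims[3:])])[:,:,::-1])
E
```

```text
top [([276.7, 203.2], 110), ([351.2, 244.9], 125), ([172.8, 259.2], 93), ([293.8, 264.2], 69), ([230.2, 276.5], 110), ([306.1, 319.5], 111)]
[([18.7, 95.9], 93), ([29.6, 105.9], 100), ([11.6, 124.5], 80), ([21.9, 134.7], 103), ([32.8, 144.9], 103), ([431.4, 203.3], 145), ([263.6, 197.1], 198), ([347.8, 229.7], 32), ([166.2, 271.6], 26), ([232.8, 291.5], 36), ([321.4, 319.0], 43)]
scene [([398.2, 199.0], 45), ([318.7, 216.1], 48), ([438.4, 255.1], 71), ([374.5, 255.6], 75), ([347.7, 278.0], 74), ([489.5, 354.2], 91)]
[([4.2, 113.1], 85), ([35.4, 140.8], 168), ([387.0, 193.1], 29), ([310.9, 224.9], 32), ([224.1, 255.1], 194), ([296.7, 245.8], 173), ([443.5, 245.0], 38), ([503.0, 347.5], 52), ([410.0, 392.0], 9), ([444.5, 406.5], 10), ([403.5, 462.5], 8), ([419.0, 466.0], 11)]
```

View pics/topc.png

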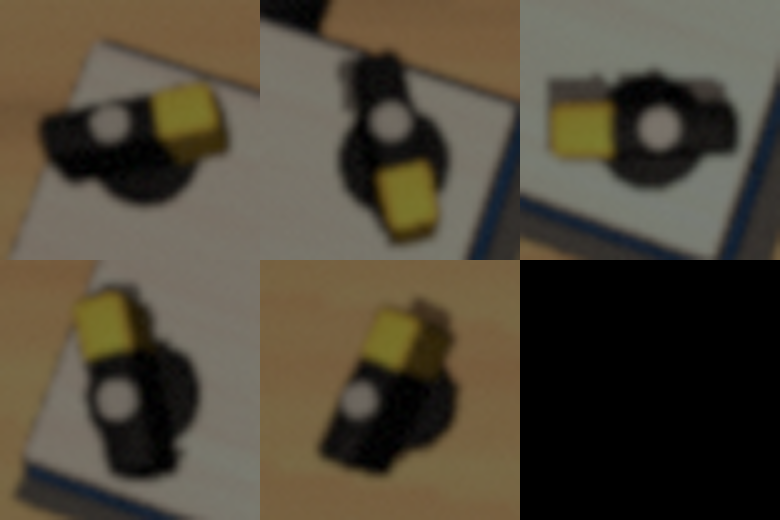

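View pics/scenec.png

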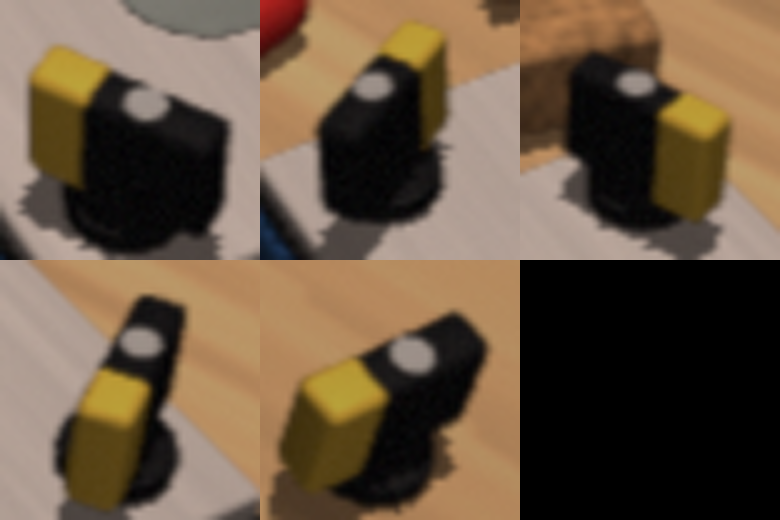

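Crops: the grey axis cap on each bar is clear. Screw A's is at top (261.8,205.8) / scene (363.2,284.8); the blobs give the other four. The bright yellow top faces give the nose directions.

```bash
python3 - <<'E'
import numpy as np,cv2
from h import *
t=np.load("top0.npz");s=np.load("scene0.npz")
T=dict(A=(261.8,205.8),B=(347.9,229.8),C=(321.4,319),D=(232.8,291.5),dot=(293.8,264.2),S=(166.2,271.6))
S=dict(A=(363.2,284.8),B=(310.9,224.9),C=(387,193.1),D=(443.5,245),dot=(374.5,255.6),S=(503,347.5))
P={}
for k in T: P[k],g=tri(ray(t,T[k]),ray(s,S[k])); print(k,P[k].round(1),round(g,1))
for a,b in ("AB","BC","CD","DA","AC","BD"): print(a,b,np.linalg.norm((P[a]-P[b])[:2]).round(1))
c=sum(P[k] for k in "ABCD")/4; print("mean",c.round(1))
V=cv2.cvtColor(t["pixels"],cv2.COLOR_RGB2HSV)
print("V",np.percentile(V[...,2][yellow(t["pixels"])>0],[10,30,50,70,90]))
m=cv2.inRange(V,(20,150,125),(34,255,255))
for cc,a in blobs(m,15):
    k=min(P,key=lambda k:np.hypot(*(np.array(T[k])-cc)))
    if k in"dot": continue
    q=onz(ray(t,cc),P[k][2])-P[k]; d=c-P[k]
    an=np.degrees(np.arctan2(q[1],q[0]));ad=np.degrees(np.arctan2(d[1],d[0]))
    print(k,a,cc.round(1),"r",np.hypot(*q[:2]).round(1),"nose",an.round(1),"dotdir",ad.round(1),"need",((an-ad)%360).round(1),"azim",np.degrees(np.arctan2(P[k][1],P[k][0])).round(1), "R",np.hypot(*P[k][:2]).round())
E
```

```text
A [607.3 131.8 108.1] 1.5
B [574.5  15.  109.3] 2.2
C [457.1  48.8 110. ] 1.8
D [491.3 165.2 109.8] 2.2
dot [532.9  90.2  71.3] 1.9
S [524.7 282.1  39.7] 2.0
A B 121.3
B C 122.1
C D 121.3
D A 120.7
A C 171.6
B D 171.7
mean [532.6  90.2 109.3]
V [ 97. 114. 118. 120. 120.]
```

```bash
python3 - <<'E'
import numpy as np,cv2
from h import *
t=np.load("top0.npz")
P=dict(A=(607.3,131.8,109),B=(574.5,15,109),C=(457.1,48.8,109),D=(491.3,165.2,109),S=(524.7,282.1,39.7))
T=dict(A=(261.8,205.8),B=(347.9,229.8),C=(321.4,319),D=(232.8,291.5),S=(166.2,271.6))
c=np.array([532.6,90.2,109])
v=[complex(P[k][0]-c[0],P[k][1]-c[1])/(1j)**n for n,k in enumerate("ADCB")]
m=np.mean(v);m=m/abs(m)*84.85;print("square yaw",np.degrees(np.angle(m)))
for n,k in enumerate("ADCB"):
    w=m*1j**n;print(k,np.round(c[0]+w.real,1),np.round(c[1]+w.imag,1))
V=cv2.cvtColor(t["pixels"],cv2.COLOR_RGB2HSV)
for cc,a in blobs(cv2.inRange(V,(20,150,109),(34,255,255)),15):
    k=min(P,key=lambda k:np.hypot(*(np.array(T[k])-cc)))
    p=np.array(P[k]); q=onz(ray(t,cc),p[2])-p; d=c-p
    an=np.degrees(np.arctan2(q[1],q[0]));ad=np.degrees(np.arctan2(d[1],d[0]))
    print(k,a,cc.round(1),"r",np.hypot(*q[:2]).round(1),"nose",an.round(1),"dotdir",ad.round(1),"need",((an-ad)%360).round(1),"azim",np.degrees(np.arctan2(p[1],p[0])).round(1))
E
```

```text
square yaw 28.954102353858183
A 606.8 131.3
D 491.5 164.4
C 458.4 49.1
B 573.7 16.0
A 81 [276.6 202.5] r 19.9 nose -78.8 dotdir -150.9 need 72.1 azim 12.2
B 91 [351.4 244.9] r 21.4 nose -169.7 dotdir 119.1 need 71.2 azim 1.5
S 70 [172.3 259. ] r 19.6 nose -20.3 dotdir -87.6 need 67.3 azim 28.3
C 69 [293.8 264.2] r 79.9 nose 28.5 dotdir 28.7 need 359.7 azim 6.1
D 88 [229.6 276.3] r 20.5 nose 18.1 dotdir -61.2 need 79.2 azim 18.6
C 90 [305.6 320. ] r 21.2 nose 95.4 dotdir 28.7 need 66.6 azim 6.1
```

```bash
cat > go.py <<'E'
import sys,numpy as np
from cell import ctrl
from scipy.spatial.transform import Rotation as R
s=ctrl.read_state();M=R.from_euler("xyz",s["tool_rot"])
x,y,z,yaw=map(float,sys.argv[1:5])
t=M.inv().apply(np.array([x,y,z])-s["eef_pos"])/10
w=(M.inv()*R.from_euler("xyz",[np.pi,0,np.radians(yaw)])).as_rotvec()
print("t",s["clock"],s["eef_pos"].round(1),np.degrees(s["tool_rot"]).round(2),"F",s["force"].round(1),"T",s["torque"].round(2),"w",round(s["width"],1),"gf",round(s["gripper_force"],1),"q",s["qpos"].round(2))
print("row",t.round(2).tolist(),w.round(3).tolist())
E
python3 go.py 606.8 131.3 230 101
```

```text
t 0.1 [ 239.  -604.   303.1] [-179.9     0.     21.59] F [ 0.3  0.1 -0.7] T [0.01 0.03 0.02] w 85.7 gf 0.0 q [ 1.13  0.63  0.04  1.52 -0.03  1.   -0.02]
row [61.25, -54.83, 7.4] [-0.001, -0.001, -1.386]
```

Request:
send_rows --rows '[[[61.2,-54.8,2,0,0,-1.386],[61.2,-54.8,2,0,0,-1.386],[61.2,-54.8,2,0,0,-1.386],[61.2,-54.8,2,0,0,-1.386],[61.2,-54.8,2,0,0,-1.386],[61.2,-54.8,2,0,0,-1.386],[61.2,-54.8,2,0,0,-1.386],[61.2,-54.8,2,0,0,-1.386],[61.2,-54.8,2,0,0,-1.386],[61.2,-54.8,2,0,0,-1.386]]]' --grip 0

```text
clock: 1.1
eef_pos: [463.1, -155.6, 291.6]
tool_rot: [-3.142, -0.0, 1.766]
force: [0.9, 0.3, -0.3]
width: 85.1
gripper_force: 0.0
```

```bash
python3 go.py 606.8 131.3 230 101
```

```text
t 1.1 [ 463.1 -155.6  291.6] [-1.800e+02 -1.000e-02  1.012e+02] F [ 0.9  0.3 -0.3] T [-0.05 -0.06 -0.02] w 85.1 gf 0.0 q [ 0.54  0.44 -0.38  1.96  0.22  0.78  0.23]
row [25.35, 19.67, 6.16] [-0.0, -0.0, 0.004]
```

Request:
send_rows --rows '[[[25.4,19.7,6,0,0,0],[25.4,19.7,6,0,0,0],[25.4,19.7,6,0,0,0],[25.4,19.7,6,0,0,0],[25.4,19.7,6,0,0,0],[25.4,19.7,6,0,0,0],[25.4,19.7,6,0,0,0],[25.4,19.7,6,0,0,0],[25.4,19.7,6,0,0,0],[25.4,19.7,6,0,0,0]]]'

```text
clock: 2.1
eef_pos: [607.3, 127.7, 231.5]
tool_rot: [-3.14, 0.001, 1.761]
force: [-0.0, -0.1, 0.4]
width: 85.3
gripper_force: 0.0
```

```bash
python3 go.py 606.8 131.3 153 101; python3 - <<'E'
from cell import ctrl
import cv2,numpy as np
from h import *
from scipy.spatial.transform import Rotation as R
s=ctrl.read_state(); i=dict(ctrl.get_image("wrist"))
E=np.eye(4);E[:3,:3]=R.from_euler("xyz",s["tool_rot"]).as_matrix();E[:3,3]=s["eef_pos"]
i["extrinsics"]=E@np.array(i["mount"])
np.savez("w1.npz",**i);cv2.imwrite("pics/w1.png",i["pixels"][:,:,::-1])
W=np.linalg.inv(i["extrinsics"])
for k,p in dict(A=(606.8,131.3,110),nose=(606.8+20*np.cos(np.radians(-79)),131.3+20*np.sin(np.radians(-79)),110),dot=(532.6,90.2,70)).items():
    c=W@np.r_[p,1]; print(k,(i["cx"]+i["fx"]*c[0]/-c[2]).round(1),(i["cy"]+i["fy"]*c[1]/c[2]).round(1))
print([(c.round(1).tolist(),int(a)) for c,a in blobs(yellow(i["pixels"]),100)])
E
```

```text
t 2.1 [607.3 127.7 231.5] [-1.7993e+02  8.0000e-02  1.0090e+02] F [-0.  -0.1  0.4] T [ 0.   -0.04 -0.04] w 85.3 gf 0.0 q [-0.06  0.69 -0.32  1.67  0.28  0.84 -0.31]
row [0.37, 0.03, 7.85] [-0.001, 0.001, -0.002]
A 323.5 264.2
nose 323.6 302.0
dot 186.2 281.1
[([128.8, 141.7], 1355), ([185.9, 281.7], 535), ([19.0, 310.8], 1330), ([326.7, 300.3], 761), ([196.0, 425.1], 1103)]
```

View pics/w1.png

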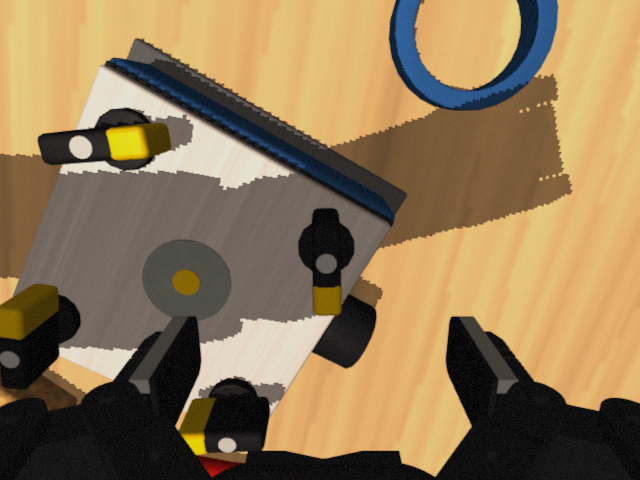

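Wrist view: screw A's cap is at (326.5,263.5) against the predicted (323.5,264), so about 1.5 mm off; the dot matches at (186,281). The bar is square to the fingers. I'll descend.

Request:
send_rows --rows '[[[0.36,0.14,4,0,0,0],[0.36,0.14,6.5,0,0,0],[0.36,0.14,7.8,0,0,0],[0.36,0.14,7.8,0,0,0],[0.36,0.14,7.8,0,0,0],[0.36,0.14,7.8,0,0,0]]]'

```text
clock: 2.75
eef_pos: [609.4, 133.3, 155.4]
tool_rot: [3.139, -0.0, 1.762]
force: [0.7, 0.5, -0.6]
width: 85.4
gripper_force: 0.0
```

```bash
python3 go.py 608 131.5 153 101
```

```text
t 2.75 [609.4 133.3 155.4] [ 1.7984e+02 -1.0000e-02  1.0097e+02] F [ 0.7  0.5 -0.6] T [-0.    0.03  0.02] w 85.4 gf 0.0 q [-0.09  0.79 -0.29  1.71  0.32  0.69 -0.35]
row [-0.15, -0.17, 0.23] [0.003, -0.0, -0.001]
```

Request:
send_rows --rows '[[[-0.1,-0.15,0.2,0,0,0],[-0.1,-0.15,0.2,0,0,0],[-0.1,-0.15,0.2,0,0,0],[-0.1,-0.15,0.2,0,0,0],[-0.1,-0.15,0.2,0,0,0],[-0.1,-0.15,0.2,0,0,0],[-0.1,-0.15,0.2,0,0,0],[-0.1,-0.15,0.2,0,0,0],[-0.1,-0.15,0.2,0,0,0],[-0.1,-0.15,0.2,0,0,0]]]' --grip 255

```text
clock: 3.75
eef_pos: [607.7, 132.3, 152.1]
tool_rot: [3.14, -0.0, 1.763]
force: [3.1, 1.0, 1.8]
width: 12.9
gripper_force: 60.7
```

```bash
python3 go.py 608 131.5 153 29
```

```text
t 3.75 [607.7 132.3 152.1] [ 1.7992e+02 -1.0000e-02  1.0100e+02] F [3.1 1.  1.8] T [ 0.09 -0.47 -0.06] w 12.9 gf 60.7 q [-0.09  0.79 -0.29  1.72  0.32  0.68 -0.35]
row [-0.08, 0.02, -0.09] [0.001, -0.001, 1.257]
```

Request:
send_rows --rows '[[[0,0,0,0,0,0.13],[0,0,0,0,0,0.26],[0,0,0,0,0,0.39],[0,0,0,0,0,0.52],[0,0,0,0,0,0.65],[0,0,0,0,0,0.78],[0,0,0,0,0,0.9],[0,0,0,0,0,1.02],[0,0,0,0,0,1.12],[0,0,0,0,0,1.2]]]'

```text
clock: 4.75
eef_pos: [611.6, 130.5, 152.2]
tool_rot: [3.135, -0.008, 0.558]
force: [12.9, -3.4, -6.1]
width: 13.2
gripper_force: 59.9
```

```bash
python3 go.py 608 131.5 153 29
```

```text
t 4.75 [611.6 130.5 152.2] [179.64  -0.46  31.98] F [12.9 -3.4 -6.1] T [-0.56 -2.35  0.15] w 13.2 gf 59.9 q [-0.28  0.78  0.04  1.72 -0.05  0.64 -1.23]
row [-0.25, -0.27, -0.09] [0.006, -0.008, 0.052]
```

Request:
send_rows --rows '[[[0,0,0,0,0,0.04],[0,0,0,0,0,0.07],[0,0,0,0,0,0.07],[0,0,0,0,0,0.07]]]'

```text
clock: 5.15
eef_pos: [611.7, 130.3, 152.2]
tool_rot: [3.136, -0.009, 0.491]
force: [11.9, -2.9, -5.7]
width: 13.1
gripper_force: 59.7
```

```bash
python3 go.py 608 131.5 153 29
```

```text
t 5.15 [611.7 130.3 152.2] [179.66  -0.49  28.13] F [11.9 -2.9 -5.7] T [-0.5  -2.36 -0.03] w 13.1 gf 59.7 q [-0.29  0.78  0.06  1.72 -0.07  0.64 -1.28]
row [-0.27, -0.28, -0.09] [0.006, -0.009, -0.015]
```

Request:
send_rows --rows '[[[0,0,0,0,0,0.03],[0,0,0,0,0,0.06],[0,0,0,0,0,0.06]]]'

```text
clock: 5.45
eef_pos: [611.8, 130.2, 152.2]
tool_rot: [3.135, -0.009, 0.434]
force: [13.1, -4.4, -6.3]
width: 13.2
gripper_force: 63.3
```

```bash
python3 go.py 608 131.5 153 29
```

```text
t 5.45 [611.8 130.2 152.2] [179.63  -0.51  24.87] F [13.1 -4.4 -6.3] T [-0.68 -2.42  0.84] w 13.2 gf 63.3 q [-0.3   0.78  0.08  1.72 -0.08  0.64 -1.32]
row [-0.29, -0.27, -0.09] [0.007, -0.009, -0.072]
```

Torque rose to 0.84 N m: at the stop. I'll relieve the side load before opening.

Request:
send_rows --rows '[[[0.15,0.15,0,0,0,0],[0.28,0.3,0,0,0,-0.02],[0.28,0.3,0,0,0,-0.02]]]'

```text
clock: 5.75
eef_pos: [612.4, 130.0, 152.1]
tool_rot: [3.14, -0.003, 0.452]
force: [5.5, -1.4, 1.6]
width: 13.1
gripper_force: 60.9
```

```bash
python3 go.py 608 131.5 153 29
```

```text
t 5.75 [612.4 130.  152.1] [ 1.7991e+02 -1.6000e-01  2.5920e+01] F [ 5.5 -1.4  1.6] T [-0.23 -1.12  0.09] w 13.1 gf 60.9 q [-0.3   0.78  0.07  1.71 -0.08  0.65 -1.3 ]
row [-0.33, -0.32, -0.09] [0.002, -0.003, -0.054]
```

Request:
send_rows --rows '[[[0.1,0.1,0,0,0,0.02],[0.1,0.1,0,0,0,0.02]]]'

```text
clock: 5.95
eef_pos: [612.6, 130.0, 152.1]
tool_rot: [3.141, -0.001, 0.434]
force: [3.3, -1.6, 3.0]
width: 12.9
gripper_force: 64.4
```

Request:
send_rows --rows '[[[0,0,0,0,0,0],[0,0,0,0,0,0],[0,0,0,0,0,0],[0,0,0,0,0,0],[0,0,-2,0,0,0],[0,0,-5,0,0,0],[0,0,-8,0,0,0],[0,0,-8,0,0,0],[0,0,-8,0,0,0]]]' --grip 0

```text
clock: 6.85
eef_pos: [612.1, 130.2, 232.2]
tool_rot: [-3.141, -0.001, 0.433]
force: [0.0, -0.1, 0.2]
width: 85.5
gripper_force: 0.0
```

```bash
cat > wr.py <<'E'
from cell import ctrl
import cv2,numpy as np,sys
from h import *
from scipy.spatial.transform import Rotation as R
s=ctrl.read_state(); i=dict(ctrl.get_image("wrist"))
E=np.eye(4);E[:3,:3]=R.from_euler("xyz",s["tool_rot"]).as_matrix();E[:3,3]=s["eef_pos"]
i["extrinsics"]=E@np.array(i["mount"])
np.savez(sys.argv[1]+".npz",**i);cv2.imwrite(f"pics/{sys.argv[1]}.png",i["pixels"][:,:,::-1])
W=np.linalg.inv(i["extrinsics"])
for k,(x,y,z) in dict(A=(608,131,110),B=(574,15.5,110),C=(457.5,49,110),D=(491.3,165,110),dot=(532.6,90.2,70)).items():
    c=W@[x,y,z,1]; u,v=(i["cx"]+i["fx"]*c[0]/-c[2]),(i["cy"]+i["fy"]*c[1]/c[2])
    if 0<u<640 and 0<v<480: print(k,round(u,1),round(v,1))
for c,a in blobs(yellow(i["pixels"]),100): print(c.round(1),a,"z110:",onz(ray(i,c),110)[:2].round(1),"z70:",onz(ray(i,c),70)[:2].round(1))
E
python3 go.py 457.5 49 220 95.4; python3 wr.py w2
```

```text
t 6.85 [612.1 130.2 232.2] [-1.7999e+02 -4.0000e-02  2.4790e+01] F [ 0.  -0.1  0.2] T [0.04 0.06 0.03] w 85.5 gf 0.0 q [-0.31  0.68  0.09  1.66 -0.08  0.81 -1.32]
row [-17.44, 0.89, 1.2] [0.0, -0.001, -1.232]
A 317.8 277.7
B 485.3 413.1
D 173.6 431.3
dot 327.5 377.4
[ 79.4 230.6] 756 z110: [582.7 242.5] z70: [561.7 259.1]
[324.9 307.8] 744 z110: [594.8 121.1] z70: [576.4 112.4]
[327.7 378.4] 436 z110: [558.  102.4] z70: [532.   89.8]
```

View pics/w2.png

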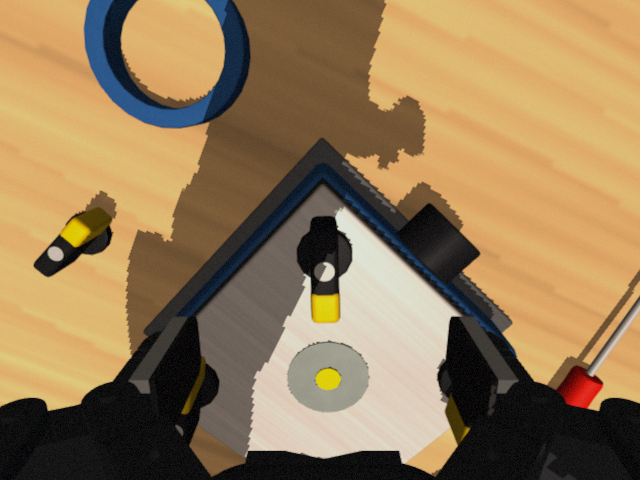

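Wrist view: screw A's nose (325,308) lies on the line from its cap (324,272) to the dot (328,378), so A is done. Next is the diagonal opposite, C.

Request:
send_rows --rows '[[[-17.3,1.2,0.8,0,0,-1.22],[-17.3,1.2,0.8,0,0,-1.22],[-17.3,1.2,0.8,0,0,-1.22],[-17.3,1.2,0.8,0,0,-1.22],[-17.3,1.2,0.8,0,0,-1.22],[-17.3,1.2,0.8,0,0,-1.22],[-17.3,1.2,0.8,0,0,-1.22],[-17.3,1.2,0.8,0,0,-1.22],[-17.3,1.2,0.8,0,0,-1.22],[-17.3,1.2,0.8,0,0,-1.22]]]'

```text
clock: 7.9
eef_pos: [459.6, 46.5, 223.0]
tool_rot: [-3.14, -0.0, 1.65]
force: [0.2, -0.1, 0.6]
width: 85.2
gripper_force: 0.0
```

Request:
send_rows --rows '[[[0,0,0,0,0,0],[0,0,0,0,0,0],[0,0,0,0,0,0]]]'

```text
clock: 8.2
eef_pos: [460.2, 46.8, 223.7]
tool_rot: [-3.141, 0.0, 1.652]
force: [0.7, -0.2, 1.1]
width: 85.3
gripper_force: 0.0
```

```bash
python3 go.py 459.5 47 153 95; python3 wr.py w3; cat > cap.py <<'E'
import numpy as np,cv2,sys
from h import *
i=dict(np.load(sys.argv[1]+".npz")); h=cv2.cvtColor(i["pixels"],cv2.COLOR_RGB2HSV)
for c,a in blobs(cv2.inRange(h,(0,0,90),(179,70,255)),150,700): print("cap?",c.round(1),a,onz(ray(i,c),110)[:2].round(1))
E
python3 cap.py w3
```

```text
t 8.2 [460.2  46.8 223.7] [-1.7999e+02  1.0000e-02  9.4660e+01] F [ 0.7 -0.2  1.1] T [ 0.01  0.   -0.03] w 85.3 gf 0.0 q [ 0.03  0.5  -0.27  2.1   0.24  0.57 -0.33]
row [0.03, -0.06, 7.07] [-0.0, 0.0, -0.006]
B 547.7 353.9
C 317.5 273.0
dot 466.7 182.7
[478.2   4.8] 392 z110: [510.2 164.6] z70: [522.5 173.4]
[623.8 136.5] 1199 z110: [580.5 121. ] z70: [608.1 120.2]
[467.5 182.6] 714 z110: [518.8  96.3] z70: [533.   90.2]
[318.2 224.9] 1345 z110: [456.   72.1] z70: [456.5  60.7]
[503.6 336.4] 585 z110: [550.3  23.3] z70: [571.3   1.3]
cap? [428.3   5.4] 289 [491.2 162.9]
cap? [316.  273.5] 285 [456.8  48.7]
cap? [548.1 353.9] 302 [574.2  15.5]
```

Request:
send_rows --rows '[[[0,-0.3,4,0,0,0],[0,-0.3,6.5,0,0,0],[0,-0.3,7.1,0,0,0],[0,-0.3,7.1,0,0,0],[0,-0.3,7.1,0,0,0]]]'

```text
clock: 8.75
eef_pos: [457.9, 46.7, 153.6]
tool_rot: [3.14, -0.0, 1.653]
force: [0.7, 0.3, -0.2]
width: 85.5
gripper_force: 0.0
```

Request:
send_rows --rows '[[[0,0,0,0,0,0],[0,0,0,0,0,0],[0,0,0,0,0,0],[0,0,0,0,0,0],[0,0,0,0,0,0],[0,0,0,0,0,0],[0,0,0,0,0,0],[0,0,0,0,0,0],[0,0,0,0,0,0]]]' --grip 255

```text
clock: 9.65
eef_pos: [457.2, 46.3, 153.1]
tool_rot: [3.141, 0.0, 1.653]
force: [-2.0, -0.5, 5.2]
width: 13.3
gripper_force: 59.0
```

```bash
python3 go.py 457.2 46.5 153 28
```

```text
t 9.65 [457.2  46.3 153.1] [1.7999e+02 2.0000e-02 9.4710e+01] F [-2.  -0.5  5.2] T [-0.04  0.26  0.04] w 13.3 gf 59.0 q [-0.03  0.63 -0.19  2.16  0.32  0.38 -0.4 ]
row [0.02, 0.0, 0.01] [0.0, 0.0, 1.164]
```

Request:
send_rows --rows '[[[0,0,0,0,0,0.13],[0,0,0,0,0,0.26],[0,0,0,0,0,0.39],[0,0,0,0,0,0.52],[0,0,0,0,0,0.65],[0,0,0,0,0,0.78],[0,0,0,0,0,0.9],[0,0,0,0,0,1.02],[0,0,0,0,0,1.12],[0,0,0,0,0,1.15]]]'

```text
clock: 10.65
eef_pos: [452.1, 49.2, 153.0]
tool_rot: [-3.134, 0.008, 0.504]
force: [-12.6, 7.6, 18.2]
width: 13.1
gripper_force: 60.9
```

Request:
send_rows --rows '[[[0,0,0,0,0,0.03],[0,0,0,0,0,0.05],[0,0,0,0,0,0.05]]]'

```text
clock: 10.95
eef_pos: [451.9, 49.3, 153.0]
tool_rot: [-3.134, 0.009, 0.458]
force: [-12.5, 7.9, 17.7]
width: 12.9
gripper_force: 61.0
```

```bash
python3 go.py 457.2 46.5 153 28
```

```text
t 10.95 [451.9  49.3 153. ] [-179.57    0.5    26.22] F [-12.5   7.9  17.7] T [1.67 2.38 0.31] w 12.9 gf 61.0 q [-0.23  0.63  0.09  2.17 -0.16  0.36 -1.12]
row [0.35, 0.49, -0.01] [-0.008, 0.009, -0.031]
```

Request:
send_rows --rows '[[[-0.17,-0.25,0,0,0,0.02],[-0.34,-0.5,0,0,0,0.04],[-0.34,-0.5,0,0,0,0.04],[-0.34,-0.5,0,0,0,0.04]]]'

```text
clock: 11.35
eef_pos: [451.1, 49.8, 153.1]
tool_rot: [-3.141, 0.002, 0.421]
force: [-2.4, -0.8, 7.4]
width: 13.3
gripper_force: 68.5
```

```bash
python3 go.py 457.2 46.5 153 28
```

```text
t 11.35 [451.1  49.8 153.1] [-1.7999e+02  9.0000e-02  2.4110e+01] F [-2.4 -0.8  7.4] T [-0.15  0.55  1.61] w 13.3 gf 68.5 q [-0.24  0.63  0.1   2.18 -0.17  0.34 -1.15]
row [0.42, 0.55, 0.01] [-0.0, 0.002, -0.068]
```

Torque 1.6 N m: at the stop, so C is done. Both grips place the cover centre at (532.6, 90.2), with the square's yaw at about 27°. I'll open, lift and go to D.

Request:
send_rows --rows '[[[0,0,0,0,0,0],[0,0,0,0,0,0],[0,0,0,0,0,0],[0,0,0,0,0,0],[0,0,-2,0,0,0],[0,0,-5,0,0,0],[0,0,-7,0,0,0],[0,0,-7,0,0,0],[0,0,-7,0,0,0]]]' --grip 0

```text
clock: 12.25
eef_pos: [452.0, 49.5, 222.8]
tool_rot: [3.142, -0.001, 0.413]
force: [-0.6, -0.2, -0.8]
width: 85.3
gripper_force: 0.0
```

```bash
python3 go.py 494.2 165.9 223 110; python3 wr.py w4; python3 cap.py w4
```

```text
t 12.25 [452.   49.5 222.8] [ 1.800e+02 -4.000e-02  2.365e+01] F [-0.6 -0.2 -0.8] T [ 0.04 -0.04 -0.01] w 85.3 gf 0.0 q [-0.28  0.49  0.15  2.13 -0.14  0.53 -1.18]
row [8.54, -8.97, -0.02] [0.001, -0.0, -1.507]
B 526.9 48.2
C 328.6 269.1
D 100.1 90.3
dot 312.8 75.6
[102.1  36.7] 1615 z110: [511.  169.3] z70: [508.3 188.8]
[312.6  75.4] 879 z110: [531.   88.6] z70: [532.6  90.4]
[508.5 101.6] 1437 z110: [553.9  11.7] z70: [560.6  -3.4]
[319.  231.2] 1088 z110: [472.4  60.2] z70: [461.2  55.8]
cap? [321.4 276.2] 360 [452.9  50.6]
```

View pics/w4.png

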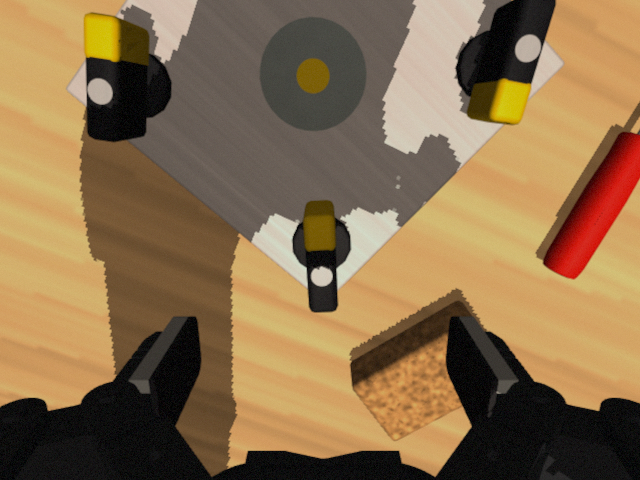

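Wrist view: C's nose (319,231), cap (321,276) and the dot (313,75) line up, so C is done. The cap sits about 3.6 mm tailward of the axis, which explains the side loads. I'll grip D and B at their true axes.

Request:
send_rows --rows '[[[8.5,-9.0,0,0,0,-1.5],[8.5,-9.0,0,0,0,-1.5],[8.5,-9.0,0,0,0,-1.5],[8.5,-9.0,0,0,0,-1.5],[8.5,-9.0,0,0,0,-1.5],[8.5,-9.0,0,0,0,-1.5],[8.5,-9.0,0,0,0,-1.5],[8.5,-9.0,0,0,0,-1.5],[8.5,-9.0,0,0,0,-1.5],[8.5,-9.0,0,0,0,-1.5]]]'

```text
clock: 13.3
eef_pos: [493.0, 165.7, 221.2]
tool_rot: [-3.139, -0.001, 1.919]
force: [-0.1, -0.2, 0.4]
width: 85.8
gripper_force: 0.0
```

Request:
send_rows --rows '[[[0,0,0,0,0,-1.52],[0,0,0,0,0,-1.52],[0,0,0,0,0,-1.52],[0,0,0,0,0,-1.52],[0,0,0,0,0,-1.52],[0,0,0,0,0,-1.52],[0,0,0,0,0,-1.52],[0,0,0,0,0,-1.52],[0,0,0,0,0,-1.52],[0,0,0,0,0,-1.52]]]'

```text
clock: 14.3
eef_pos: [493.0, 165.7, 221.4]
tool_rot: [3.14, -0.003, -2.864]
force: [-0.3, -1.2, 0.4]
width: 85.5
gripper_force: 0.0
```

Request:
send_rows --rows '[[[0,0,0,0,0,0],[0,0,0,0,0,0],[0,0,0,0,0,0]]]'

```text
clock: 14.6
eef_pos: [493.5, 165.8, 222.3]
tool_rot: [3.141, -0.001, -2.873]
force: [0.0, 0.3, 0.3]
width: 85.5
gripper_force: 0.0
```

```bash
python3 go.py 494.2 165.9 153 197; python3 wr.py w5; python3 cap.py w5
```

```text
t 14.6 [493.5 165.8 222.3] [ 1.7999e+02 -5.0000e-02 -1.6461e+02] F [0.  0.3 0.3] T [ 0.01 -0.02  0.  ] w 85.5 gf 0.0 q [ 0.08  0.65 -0.69  1.95  0.59  0.76  0.88]
row [-0.07, -0.01, 6.93] [0.0, -0.001, -0.028]
A 202.7 454.5
C 74.2 132.7
D 322.4 274.6
dot 174.8 280.1
[ 99.5 170.9] 1175 z110: [470.6  60.9] z70: [482.1  42.4]
[174.4 280.9] 582 z110: [512.5 100. ] z70: [533.1  90.1]
[  8.2 279. ] 226 z110: [531.9  26. ] z70: [ 5.568e+02 -2.000e-01]
[322.8 312.4] 817 z110: [509.9 170.3] z70: [529.9 175.9]
[443.  326.4] 297 z110: [501.8 227.8] z70: [520.1 246. ]
[193.8 412.9] 1294 z110: [582.8 121.7] z70: [619.  116.6]
cap? [ 79.9 123.3] 424 [453.1  50.9]
cap? [323.1 274.1] 377 [490.9 165.2]
```

Request:
send_rows --rows '[[[-0.07,0,4,0,0,0],[-0.07,0,6.5,0,0,0],[-0.07,0,6.9,0,0,0],[-0.07,0,6.9,0,0,0],[-0.07,0,6.9,0,0,0]]]'

```text
clock: 15.15
eef_pos: [495.0, 166.8, 154.9]
tool_rot: [3.141, 0.002, -2.871]
force: [-1.1, 0.8, 0.4]
width: 85.5
gripper_force: 0.0
```

Request:
send_rows --rows '[[[0,0,0,0,0,0],[0,0,0,0,0,0],[0,0,0,0,0,0],[0,0,0,0,0,0],[0,0,0,0,0,0],[0,0,0,0,0,0],[0,0,0,0,0,0],[0,0,0,0,0,0],[0,0,0,0,0,0]]]' --grip 255

```text
clock: 16.05
eef_pos: [494.4, 166.2, 154.0]
tool_rot: [-3.141, 0.0, -2.87]
force: [-0.3, 0.0, 6.5]
width: 13.0
gripper_force: 58.9
```

```bash
python3 go.py 494.2 165.9 153 117
```

```text
t 16.05 [494.4 166.2 154. ] [-1.7999e+02  2.0000e-02 -1.6446e+02] F [-0.3  0.   6.5] T [-0.09  0.18  0.05] w 13.0 gf 58.9 q [ 0.01  0.74 -0.59  1.99  0.71  0.62  0.78]
row [0.03, -0.02, 0.1] [0.0, 0.0, 1.371]
```

Request:
send_rows --rows '[[[0,0,0,0,0,0.14],[0,0,0,0,0,0.28],[0,0,0,0,0,0.42],[0,0,0,0,0,0.56],[0,0,0,0,0,0.7],[0,0,0,0,0,0.84],[0,0,0,0,0,0.98],[0,0,0,0,0,1.12],[0,0,0,0,0,1.24],[0,0,0,0,0,1.34]]]'

```text
clock: 17.05
eef_pos: [494.7, 166.7, 154.0]
tool_rot: [3.14, -0.0, 2.069]
force: [-0.4, 0.6, 3.8]
width: 13.0
gripper_force: 58.8
```

Request:
send_rows --rows '[[[0,0,0,0,0,0.03],[0,0,0,0,0,0.06],[0,0,0,0,0,0.06]]]'

```text
clock: 17.35
eef_pos: [494.7, 166.7, 154.0]
tool_rot: [3.14, 0.0, 2.017]
force: [-0.5, 0.5, 5.5]
width: 12.9
gripper_force: 59.5
```

```bash
python3 go.py 494.2 165.9 153 117
```

```text
t 17.35 [494.7 166.7 154. ] [1.7993e+02 1.0000e-02 1.1556e+02] F [-0.5  0.5  5.5] T [0.1  0.06 0.81] w 12.9 gf 59.5 q [-0.23  0.68 -0.22  2.    0.3   0.49 -0.22]
row [-0.05, -0.08, 0.1] [0.001, 0.0, -0.025]
```

Request:
send_rows --rows '[[[0,0,0,0,0,0.02],[0,0,0,0,0,0.02]]]'

```text
clock: 17.55
eef_pos: [494.7, 166.7, 154.1]
tool_rot: [3.14, 0.0, 2.0]
force: [0.3, -0.9, 5.9]
width: 12.7
gripper_force: 64.2
```

Request:
send_rows --rows '[[[0,0,0,0,0,0],[0,0,0,0,0,0],[0,0,0,0,0,0],[0,0,0,0,0,0],[0,0,-2,0,0,0],[0,0,-5,0,0,0],[0,0,-7,0,0,0],[0,0,-7,0,0,0],[0,0,-7,0,0,0]]]' --grip 0

```text
clock: 18.45
eef_pos: [494.4, 165.9, 223.7]
tool_rot: [3.141, 0.0, 1.992]
force: [0.1, -0.4, 0.0]
width: 85.3
gripper_force: 0.0
```

```bash
python3 go.py 571 14.5 223 190; python3 wr.py w6; python3 cap.py w6
```

```text
t 18.45 [494.4 165.9 223.7] [1.7998e+02 1.0000e-02 1.1415e+02] F [ 0.1 -0.4  0. ] T [0.01 0.08 0.01] w 85.3 gf 0.0 q [-0.2   0.57 -0.27  1.95  0.24  0.65 -0.19]
row [-16.95, 0.8, 0.08] [0.0, 0.0, -1.324]
A 494.5 417.2
C 168.8 437.7
D 316.0 277.0
dot 329.1 379.9
[475.2 101.4] 922 z110: [519.2 262.7] z70: [531.6 268.3]
[325.3 307.5] 804 z110: [501.7 152.5] z70: [510.3 134.1]
[329.1 380.6] 461 z110: [520.3 116.1] z70: [532.9  89.7]
[449.2 405.4] 1323 z110: [582.9 127.8] z70: [609.2 104. ]
[204.7 412.9] 1570 z110: [469.6  71.8] z70: [471.1  35.7]
cap? [457.9  71.7] 305 [507.1 269.7]
cap? [321.5 148.8] 555 [469.7 219.5]
cap? [323.6 269.3] 305 [493. 170.]
cap? [166.3 312.7] 668 [433.6 118.9]
```

Request:
send_rows --rows '[[[-16.95,0.8,0.1,0,0,-1.32],[-16.95,0.8,0.1,0,0,-1.32],[-16.95,0.8,0.1,0,0,-1.32],[-16.95,0.8,0.1,0,0,-1.32],[-16.95,0.8,0.1,0,0,-1.32],[-16.95,0.8,0.1,0,0,-1.32],[-16.95,0.8,0.1,0,0,-1.32],[-16.95,0.8,0.1,0,0,-1.32],[-16.95,0.8,0.1,0,0,-1.32],[-16.95,0.8,0.1,0,0,-1.32]]]'

```text
clock: 19.5
eef_pos: [570.4, 14.6, 221.1]
tool_rot: [3.14, -0.003, -2.97]
force: [0.6, 0.4, -0.9]
width: 85.5
gripper_force: 0.0
```

Request:
send_rows --rows '[[[0,0,0,0,0,0],[0,0,0,0,0,0],[0,0,0,0,0,0]]]'

```text
clock: 19.8
eef_pos: [571.1, 14.9, 222.6]
tool_rot: [-3.141, -0.0, -2.971]
force: [0.5, 0.0, 0.2]
width: 85.8
gripper_force: 0.0
```

```bash
python3 go.py 571 14.5 153 190; python3 wr.py w7; python3 cap.py w7
```

```text
t 19.8 [571.1  14.9 222.6] [-1.7999e+02 -1.0000e-02 -1.7025e+02] F [0.5 0.  0.2] T [-0.01 -0.    0.03] w 85.8 gf 0.0 q [ 0.34  0.7  -0.66  1.81  0.56  0.83  1.14]
row [0.01, -0.04, 6.96] [-0.0, -0.0, -0.004]
A 538.1 382.1
B 323.1 284.9
C 459.8 25.4
dot 474.2 205.8
[474.6  68.1] 1479 z110: [471.4  58.9] z70: [466.4  71.5]
[624.3 163.9] 492 z110: [497.2 132. ] z70: [497.9 160.7]
[475.2 206.2] 702 z110: [525.8  74.7] z70: [532.7  90.8]
[319.6 241.7] 1028 z110: [553.5  10.4] z70: [566.5  12.3]
[518.2 338.2] 1530 z110: [585.6 113.4] z70: [605.7 138. ]
cap? [467.3  13.5] 622 [453.   50.7]
```

Request:
send_rows --rows '[[[0,0,4,0,0,0],[0,0,6.5,0,0,0],[0,0,7.0,0,0,0],[0,0,7.0,0,0,0],[0,0,7.0,0,0,0]]]'

```text
clock: 20.35
eef_pos: [571.9, 15.2, 153.9]
tool_rot: [3.142, 0.002, -2.97]
force: [0.3, -0.4, 0.7]
width: 85.5
gripper_force: 0.0
```

Request:
send_rows --rows '[[[0,0,0,0,0,0],[0,0,0,0,0,0],[0,0,0,0,0,0],[0,0,0,0,0,0],[0,0,0,0,0,0],[0,0,0,0,0,0],[0,0,0,0,0,0],[0,0,0,0,0,0],[0,0,0,0,0,0]]]' --grip 255

```text
clock: 21.25
eef_pos: [571.3, 14.5, 153.1]
tool_rot: [-3.141, 0.0, -2.971]
force: [-1.5, -1.4, 5.5]
width: 13.5
gripper_force: 60.4
```

```bash
python3 go.py 571 14.5 153 117
```

```text
t 21.25 [571.3  14.5 153.1] [-1.7997e+02  2.0000e-02 -1.7022e+02] F [-1.5 -1.4  5.5] T [-0.27  0.19 -0.03] w 13.5 gf 60.4 q [ 0.29  0.79 -0.58  1.85  0.65  0.7   1.07]
row [0.03, 0.01, 0.01] [-0.0, 0.001, 1.27]
```

Request:
send_rows --rows '[[[0,0,0,0,0,0.14],[0,0,0,0,0,0.28],[0,0,0,0,0,0.42],[0,0,0,0,0,0.56],[0,0,0,0,0,0.7],[0,0,0,0,0,0.83],[0,0,0,0,0,0.95],[0,0,0,0,0,1.07],[0,0,0,0,0,1.17],[0,0,0,0,0,1.24]]]'

```text
clock: 22.25
eef_pos: [570.9, 13.6, 153.1]
tool_rot: [-3.14, 0.002, 2.069]
force: [-1.6, -3.1, 5.8]
width: 13.1
gripper_force: 60.9
```

Request:
send_rows --rows '[[[0,0,0,0,0,0.03],[0,0,0,0,0,0.06],[0,0,0,0,0,0.06]]]'

```text
clock: 22.55
eef_pos: [570.9, 13.7, 153.1]
tool_rot: [-3.14, 0.002, 2.013]
force: [-1.0, -3.5, 6.8]
width: 13.0
gripper_force: 61.5
```

```bash
python3 go.py 571 14.5 153 117
```

```text
t 22.55 [570.9  13.7 153.1] [-1.7993e+02  1.0000e-01  1.1534e+02] F [-1.  -3.5  6.8] T [-0.68  0.3   0.32] w 13.0 gf 61.5 q [ 0.07  0.73 -0.23  1.86  0.29  0.58  0.1 ]
row [0.07, 0.05, 0.01] [-0.001, 0.002, -0.029]
```

Request:
send_rows --rows '[[[0,0,0,0,0,0.03],[0,0,0,0,0,0.04],[0,0,0,0,0,0.04]]]'

```text
clock: 22.85
eef_pos: [570.9, 13.7, 153.1]
tool_rot: [-3.14, 0.003, 1.978]
force: [-0.8, -4.5, 7.6]
width: 12.9
gripper_force: 76.7
```

```bash
python3 go.py 571 14.5 153 117
```

```text
t 22.85 [570.9  13.7 153.1] [-1.7992e+02  1.5000e-01  1.1333e+02] F [-0.8 -4.5  7.6] T [-0.83  0.37  1.35] w 12.9 gf 76.7 q [ 0.07  0.73 -0.22  1.86  0.28  0.58  0.08]
row [0.07, 0.04, 0.01] [-0.001, 0.003, -0.064]
```

Request:
send_rows --rows '[[[0,0,0,0,0,0],[0,0,0,0,0,0],[0,0,0,0,0,0],[0,0,0,0,0,0],[0,0,-2,0,0,0],[0,0,-5,0,0,0],[0,0,-10,0,0,0],[0,0,-14,0,0,0],[0,0,-14,0,0,0],[0,0,-14,0,0,0]]]' --grip 0

```text
clock: 23.85
eef_pos: [571.4, 14.8, 293.6]
tool_rot: [3.14, 0.001, 1.973]
force: [-0.6, -0.3, 0.2]
width: 85.7
gripper_force: 0.0
```

```bash
python3 go.py 400 90 300 117; python3 wr.py w8
```

```text
t 23.85 [571.4  14.8 293.6] [1.7989e+02 4.0000e-02 1.1302e+02] F [-0.6 -0.3  0.2] T [0.01 0.02 0.  ] w 85.7 gf 0.0 q [ 0.12  0.54 -0.29  1.75  0.19  0.88  0.14]
row [13.62, -12.83, -0.67] [0.002, 0.001, -0.069]
A 465.1 74.0
B 326.7 234.1
C 160.8 105.0
dot 312.8 90.9
[429.1  81.7] 970 z110: [591.5 119.6] z70: [599.5 124.8]
[312.4  90.4] 486 z110: [533.4  89.8] z70: [532.2  90.4]
[190.3  96. ] 676 z110: [471.4  60.2] z70: [460.4  56.1]
[318.5 206.4] 555 z110: [562.5  29.7] z70: [565.9  20.8]
```

Request:
send_rows --rows '[[[-20,0,-5,0,0,0],[-20,0,-5,0,0,0],[-20,0,-5,0,0,0],[-20,0,-5,0,0,0],[-20,0,-5,0,0,0],[-20,0,-5,0,0,0],[-20,0,-5,0,0,0],[-20,0,-5,0,0,0]]]'

```text
clock: 24.7
eef_pos: [648.8, -166.7, 341.7]
tool_rot: [-3.14, -0.002, 1.976]
force: [0.1, 0.4, -1.0]
width: 85.3
gripper_force: 0.0
```

```bash
python3 - <<'E'
from cell import ctrl
import cv2,numpy as np
from h import *
i=ctrl.get_image("top");px=i["pixels"];cv2.imwrite("pics/top9.png",cv2.resize(px[170:360,190:400],None,fx=3,fy=3,interpolation=cv2.INTER_CUBIC)[:,:,::-1])
V=cv2.cvtColor(px,cv2.COLOR_RGB2HSV);c=np.array([532.6,90.2])
B=[onz(ray(i,cc),110)[:2] for cc,a in blobs(yellow(px),15)]
for k,p in dict(A=(608.4,128.7),B=(571,14.5),C=(456.8,51.7),D=(494.2,165.9)).items():
    q=min(B,key=lambda b:np.hypot(*(b-p)))-p;d=c-p
    print(k,q.round(1),np.degrees(np.arctan2(q[1],q[0])-np.arctan2(d[1],d[0])).round(1))
E
```

```text
A [-15.5  -7.8] -0.3
B [-9.6 14.9] 5.9
C [13.8  8.4] 4.4
D [  6.8 -14. ] -1.1
```

View pics/top9.png

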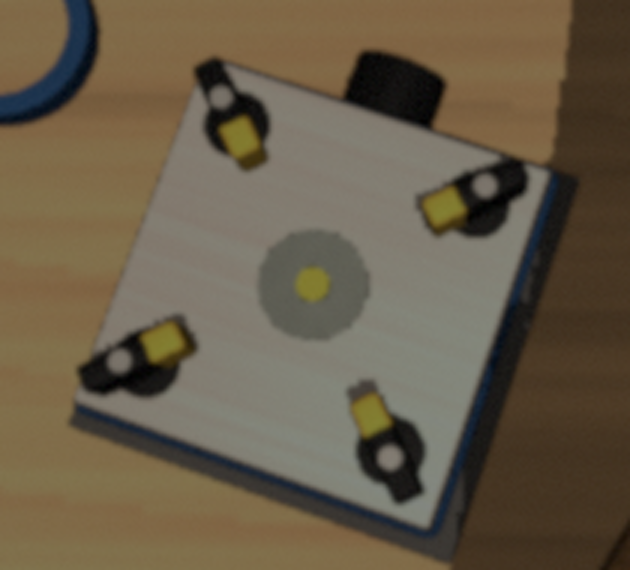

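```bash
python3 - <<'E'
from cell import ctrl
import cv2,numpy as np
from h import *
def rep(i,zoom,mn,caps,tag):
    px=cv2.resize(i["pixels"],None,fx=zoom,fy=zoom,interpolation=cv2.INTER_CUBIC)
    V=cv2.cvtColor(px,cv2.COLOR_RGB2HSV); y=yellow(px)
    un=lambda c:((c[0]+.5)/zoom-.5,(c[1]+.5)/zoom-.5)
    cb=[onz(ray(i,un(c)),110)[:2] for c,a in blobs(cv2.inRange(V,(0,0,75),(179,90,255)),mn[0]*zoom**2,mn[1]*zoom**2)]
    yb=[]
    n,l=cv2.connectedComponents(y)
    for k in range(1,n):
        m=l==k
        if m.sum()<40*zoom**2: continue
        v=V[...,2]; t=.9*np.percentile(v[m],85); ys,xs=np.nonzero(m&(v>t)); yb.append(onz(ray(i,un((xs.mean(),ys.mean()))),110)[:2])
    for k,p in caps.items():
        q=min(cb,key=lambda b:np.hypot(*(b-p)),default=None); f=min(yb,key=lambda b:np.hypot(*(b-p)))
        d=f-q; print(tag,k,"cap",q.round(1),"face",f.round(1),"len",np.hypot(*d).round(1),"dir",np.degrees(np.arctan2(d[1],d[0])).round(1))
c=dict(A=(611.8,130.4),B=(572.6,11.3),C=(453.5,50),D=(492.6,169.1))
i=dict(ctrl.get_image("top"));rep(i,4,(12,80),c,"top")
w=dict(np.load("w8.npz"));rep(w,2,(80,400),{k:c[k] for k in"ABC"},"w8")
w=dict(np.load("w6.npz"));rep(w,2,(150,600),{"D":c["D"]},"w6")
print("want A -153 B 117 C 27 D -63")
E
```

```text
top A cap [631.3 213.8] face [593.  121.1] len 100.4 dir -112.5
top B cap [571.5  11.5] face [561.9  29.7] len 20.6 dir 117.6
top C cap [452.6  51.8] face [470.8  60.7] len 20.2 dir 25.9
top D cap [492.8 170.8] face [501.4 152. ] len 20.7 dir -65.5
w8 A cap [611.8 129.8] face [593.2 120.8] len 20.7 dir -154.1
w8 B cap [572.   10.5] face [562.5  29.6] len 21.3 dir 116.4
w8 C cap [452.9  50.7] face [470.8  60.5] len 20.4 dir 28.7
w6 D cap [493. 170.] face [501.7 152.5] len 19.5 dir -63.5
want A -153 B 117 C 27 D -63
```

All four noses point at the dot within measuring noise (about 2°), and each one reached its hard stop under torque.

```bash
python3 -c "
from cell import ctrl
print(ctrl.finish_job())"
```

```text
the job is handed in; nothing more can be done
None
```

All four wing screws are turned clockwise to their hard stops with noses at the dot, one at a time in crisscross order (A, then C opposite it, then D and B), and the job is handed in at about 25 s; the verdict was not shown.

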